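# Serve a cheese-bread roll with the tongs

## Task

Draw the small steel tongs up out of the bamboo caddy, close their jaws on the round bread roll (not the ring-shaped bread) on the wooden board, and lift it about 10 cm clear of the board. Finish while still gripping the tongs, holding the roll still in the air in their jaws; the gripper itself must not touch the roll, and the ring bread, the scoop and the glass carafe are to be left where they are.

Things in the scene. Friction and masses are not known exactly. Their poses are not given: they have to be found in the camera images.
- tongs: Sprung steel tongs, 150 mm long, 100 g, upright in the caddy, jaws down. Origin midway between the jaw tips at their lower end; z runs up to the closed bend (z 142 to 150, 18 mm along y, 22 along x) where the arms pivot (z 146). Arms lie at +y and -y and close along y. Flat black rubber pads on the arms (24 mm wide along x, z 90 to 128) are where to grip, across y.
- tongs_grip (a point): On the tongs' middle line between the rubber pads, at z 108 mm. Unsqueezed, the pads measure 46 mm over their outsides here (44 at z 125, 49 at z 90). A spring pushes back with about 6 N from first touch, 11 N with the jaws 44 mm apart. Hold at 41 to 45 mm to carry the tongs open, squeeze with 20 to 40 N to nip; let wider than 46 mm they drop.
- tongs_jaws (a point): Midway between the jaws, 13 mm above their lower ends; bring it to the middle of the roll. Unsqueezed the jaws stand 85 mm apart inside (82 at small inward lips at their lower ends), 95 mm outside; each is 28 mm wide along x. They move symmetrically: 1 mm less width at the pads (z 108) brings them 3.5 mm closer, so they meet the roll at a pad width of about 35 mm.
- caddy: Open-topped rectangular bamboo caddy, fixed, 52 mm (x) by 118 mm (y) by 70 mm high, walls and floor 6 mm thick; origin at the centre of its underside. The tongs stand on its floor, arms along its long y side. It may stand to the left or the right.
- board: Rectangular wooden serving board, fixed, 140 mm (x) by 240 mm (y), 18 mm thick; origin at the centre of its underside. It carries the roll and the ring bread side by side along y, either way round.
- roll: Round domed bread roll, plain golden crust, 44 mm across at its widest (15 mm up), 33 mm high, flat 30 mm base, 30 to 65 g, firm; loose on the board. Origin at the centre of its underside, z up.
- roll_mid (a point): Middle of the roll, 16 mm above its underside.
- ring_bread: Ring-shaped bread with a hole, 64 mm across, 22 mm high, loose on the board beside the roll (centres 90 mm or more apart); bystander. Origin at the centre of its underside.
- scoop: Stainless measuring scoop, cup 44 mm across and 30 mm high, flat handle reaching 105 mm from the cup's centre towards its own -x; lies between caddy and board. Bystander. Origin under the cup.
- carafe: Empty glass carafe, 92 mm across, 120 mm high, handle at its +x side reaching 73 mm from the centre; bystander. Origin under its centre.
Mind the look-alikes: they are no part of the job. What is meant by the caddy is not purple, and is the smaller of those in its own colour. What is shaped like the tongs but yellow is not meant.

How it is judged:
By the outcome, as a careful person would: the job done as asked, in the order asked, and still so for the second after the job is handed in, while the arm keeps its last pose, push and grip.
It also fails if it takes over 48 s, if anything falls off the work surface, if the arm or the gripper's body presses on something with over 40 N, if the wrist force passes 120 N, or if a joint passes its speed limit or range.

## Robot

A 6-joint arm with a two-finger parallel gripper is mounted at the origin on the work surface. World frame = base frame: x ahead of the robot, y to its left, z up, the work surface at z = 0. Lengths are in m, angles in rad, forces in N, time in s.
With the tool pointing down it reaches from about 0.35 to 0.975 m from the base axis. Payload 17.4 kg.
Tool frame: the origin (TCP) lies midway between the tips of the shut fingers; the grasp point (between the pads) lies 19 mm behind it; z points along the fingers, y is the direction in which the jaws open and shut (so a half turn about z gives the same grasp; the last joint's range is limited). The gripper opens to 85 mm and grips with 20 to 120 N. Pads are 22 mm wide; open, the fingers measure 114 mm over their backs; the gripper's body (76 mm by 85 mm) begins 54 mm behind the grasp point. The pads swing forward as they close: fully open they stand 13 mm farther back than shut.
Start: joints at [1.075, 0.116, 1.442, -0, 1.584, -0.038], TCP at [0.298, 0.605, 0.231] pointing down, gripper open.
Joint ranges: [-2.83, 2.83], [-0.83, 2.19], [0.07, 2.5], [-1.14, 4.28], [0.01, 3], [-2.97, 2.97]. Speed limits (rad/s): [1.89, 1.89, 2.22, 3.14, 3.14, 3.14].

## Interface

Orientations are given as a unit quaternion [x, y, z, w].
In Python, from workcell import robot, vision gives the robot as it stands. The module is installed in compiled form; this text tells all that it offers.
- The arm moves only by the tool send_rows, never from a script. Its arguments are lists of equal length, an entry for each row: "xyz": the shift along the tool's x, y, z in units of 25 mm (1.0 is 25 mm), a list of three; "roll": the turn about the tool's z in units of 5 degrees (1.0 is 5 degrees). A call has 1 to 20 rows; each row is the pose to reach, as a shift and turn from the pose measured when the call began, along the tool's axes at that moment; what a row does not reach only later rows make up. A row lasts 1/12 s, in which the tool goes at most 41.7 mm and 7.16 degrees, less where a joint would pass 70% of its speed; a pose out of reach is approached as far as the arm can. A call with a gripper value outside its range is refused whole. "grip" is the opening, from 0 (shut) to 1 (fully open), set as the call begins (left out, the last holds). The fingers move at their own pace and stop on an object; the grip force is fixed at half the most. Time passes only in rows, so rows that repeat a pose let the fingers close. It gives the time, the measured TCP pose, the force and the opening at its end, in the units of the state.
- robot.get_obs(): the state, without advancing time (a new reading comes with each control period).
- vision.get_image(name): name is "scene" or "top"; returns (picture, depth): 420x560x3 uint8, red, green, blue; 420x560 float32, m along the optical axis (not along the pixel's ray), 0 where there is no reading.
- vision.get_calibration(name): a dict with "vertical_fov" (degrees; the focal length in pixels is half the picture's height over the tangent of half this angle, whatever the lens; pixels are square), "cx", "cy" (the principal point, pixels), "D" ([k1, k2, p1, p2, k3] as OpenCV has them; the pictures are not rectified), "world_from_camera" (4x4, takes a point from camera to world coordinates). Camera axes: x right, y up, looking along -z (the intrinsics and any distortion apply to the point x, -y, -z); pixel columns grow to the right and rows downward; lengths in m; the calibration is good to about 2 mm. A picture is of the moment at which its call begins. get_calibration takes no time and is no camera call.
- robot.finish_job(): hands the job in, once; it reports no verdict.
The state is a dict: "clock": time; "q": joint angles; "qd": joint speeds; "joint_torque": joint torques, N m; "ee_pos": TCP position; "tool_rot": TCP orientation; "contact_force": force on the tool from outside, world axes, zero at the start; "ft_torque": the same for the moment, N m; "opening": finger opening in m.
Only numpy, scipy, OpenCV 4.12 (cv2) and the standard library are available. Lean on these libraries where they do the work, as an engineer would, in place of code of your own. Each camera call takes 0.05 s, during which the arm holds its last target.

## Working session

There is one attempt and no reset: what is moved stays moved. The work goes in short steps, Python scripts to look and compute and a tool call to move; the robot and the scene stay as the last step left them, time stands still between calls to the robot, and variables do not carry over. Pictures are saved under pics/ and viewed, and the job is handed in when it is done.

Besides the shell and the picture viewer there is one more tool, called after ">>>" as name([rows], argument=value, ...), one row to a line, values as JSON. send_rows: Moves the arm, as the interface text tells. Its arguments: {"type":"object","properties":{"xyz":{"type":"array","items":{"type":"array","items":{"type":"number"}}},"roll":{"type":"array","items":{"type":"number"}},"grip":{"type":"number"}},"required":["xyz","roll"]}

```bash
mkdir -p pics
python3 - <<'E'
from workcell import robot, vision
import cv2,numpy as np
for n in ["scene","top"]:
    p,d=vision.get_image(n); np.savez(f"{n}0.npz",p=p,d=d)
    cv2.imwrite(f"pics/{n}0.png",cv2.resize(p[:,:,::-1],(800,600),interpolation=cv2.INTER_CUBIC))
    print(vision.get_calibration(n))
print(robot.get_obs())
E
```

```text
{'vertical_fov': 47.1826229275181, 'cx': 292.5911818618055, 'cy': 212.21024650675452, 'D': array([-0.10878352,  0.        ,  0.        ,  0.        ,  0.        ]), 'world_from_camera': array([[-6.53470545e-01, -5.61407735e-01,  5.07737729e-01,
         1.01956548e+00],
       [ 7.56951752e-01, -4.84180813e-01,  4.38854172e-01,
         3.76599613e-01],
       [-5.39259936e-04,  6.71111239e-01,  7.41356469e-01,
         8.23811461e-01],
       [ 0.00000000e+00,  0.00000000e+00,  0.00000000e+00,
         1.00000000e+00]])}
{'vertical_fov': 48.7648892931744, 'cx': 276.19090195857046, 'cy': 210.4177556832314, 'D': array([-0.09007171,  0.        ,  0.        ,  0.        ,  0.        ]), 'world_from_camera': array([[ 2.02207776e-03,  9.92996740e-01, -1.18124451e-01,
         3.51089961e-01],
       [-9.99840346e-01, -8.95485153e-05, -1.78682422e-02,
        -6.17552005e-02],
       [-1.77536842e-02,  1.18141723e-01,  9.92838023e-01,
         1.33243082e+00],
       [ 0.00000000e+00,  0.00000000e+00,  0.00000000e+00,
         1.00000000e+00]])}
{'clock': 0.1, 'q': array([ 1.07521797e+00,  1.16431569e-01,  1.44220878e+00,  1.97008743e-05,
        1.58400514e+00, -3.77458417e-02]), 'qd': array([-0.00047516, -0.00152404, -0.00199956,  0.00237393, -0.00089418,
       -0.00114238]), 'joint_torque': array([ 2.13177947e-03, -7.33668780e+01, -6.33787823e+01, -1.04134962e-06,
        5.25771160e-03, -3.32466095e-05]), 'ee_pos': array([0.29823943, 0.60534295, 0.23063394]), 'tool_rot': array([ 2.26922031e-01,  9.73912786e-01, -5.05217510e-04, -1.48219718e-04]), 'contact_force': array([-0.4337668 ,  0.57750215,  1.47091876]), 'ft_torque': array([-0.00527876,  0.0088004 ,  0.00655673]), 'opening': 0.08563509394705729}
```

View pics/scene0.png

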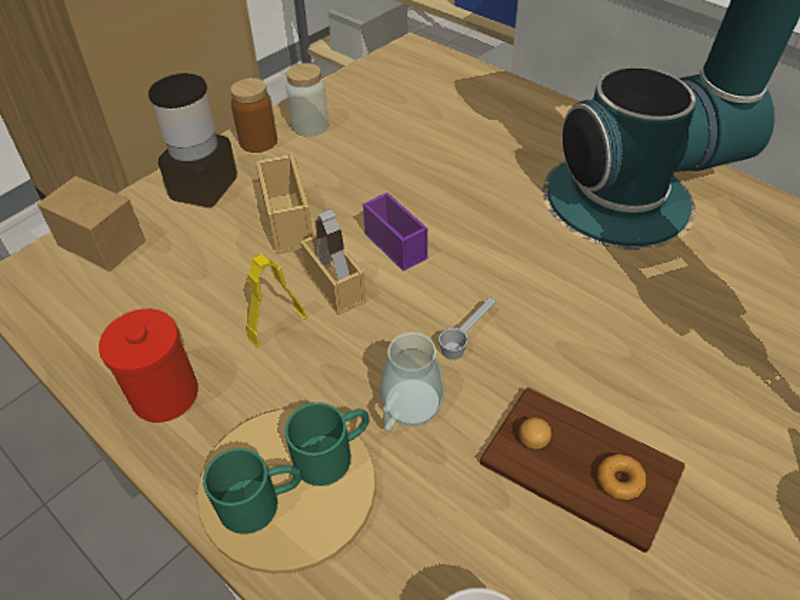

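View pics/top0.png

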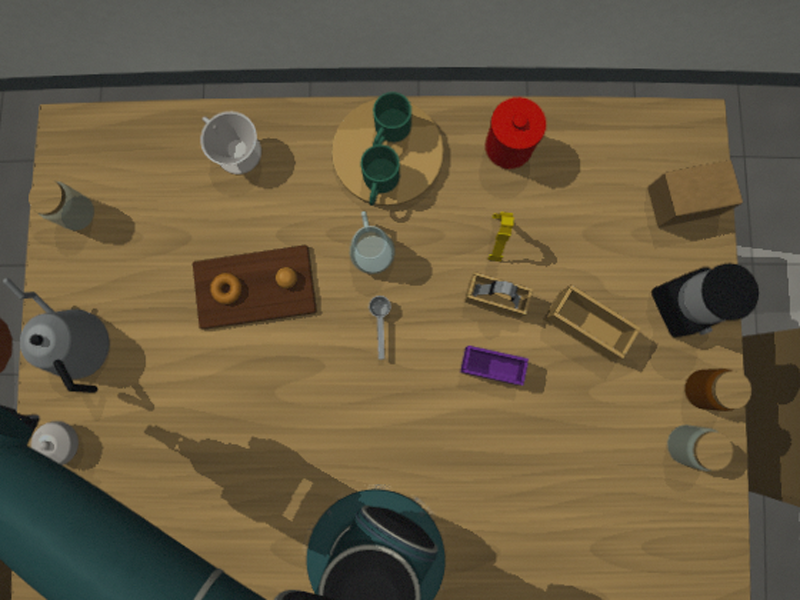

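The pictures show the tongs in the small caddy at about (499,293) in the top view, on the robot's right. The roll is at (287,278), the ring at (226,289), the carafe at (372,248) and the scoop at (380,306). Next I'll enlarge and measure.

```bash
cat > h.py <<'E'
from workcell import robot, vision
import cv2,numpy as np
def cloud(n,d):
    c=vision.get_calibration(n);H,W=d.shape
    f=H/2/np.tan(np.radians(c["vertical_fov"]/2));K=np.array([[f,0,c["cx"]],[0,f,c["cy"]],[0,0,1]])
    u,v=np.meshgrid(np.arange(W),np.arange(H))
    pts=np.stack([u,v],-1).reshape(-1,1,2).astype(np.float64)
    x=cv2.undistortPoints(pts,K,c["D"]).reshape(H,W,2)
    P=np.stack([x[...,0]*d,-x[...,1]*d,-d,np.ones_like(d)],-1)
    return (P@c["world_from_camera"].T)[...,:3]
def proj(n,X):
    c=vision.get_calibration(n);f=210/np.tan(np.radians(c["vertical_fov"]/2));K=np.array([[f,0,c["cx"]],[0,f,c["cy"]],[0,0,1]])
    X=np.atleast_2d(X);p=(np.c_[X,np.ones(len(X))]@np.linalg.inv(c["world_from_camera"]).T)[:,:3]*[1,-1,-1]
    return cv2.projectPoints(p.reshape(-1,1,3),np.zeros(3),np.zeros(3),K,c["D"])[0].reshape(-1,2)
E
python3 - <<'E'
from h import *
out=[]
for n in ["scene","top"]:
    z=np.load(f"{n}0.npz");p,d=z["p"],z["d"];P=cloud(n,d)
    np.save(f"{n}P.npy",P)
    # board corners / caddies: report
T=np.load("topP.npy");S=np.load("sceneP.npy");pt=np.load("top0.npz")["p"];ps=np.load("scene0.npz")["p"]
for (u,v) in [(387,272),(376,214),(431,247),(201,195),(158,202),(349,205)]:
    pass
def reg(P,cx,cy,r,zmin,zmax):
    m=(np.hypot(P[...,0]-cx,P[...,1]-cy)<r)&(P[...,2]>zmin)&(P[...,2]<zmax);return P[m]
print("roll px",T[195,201],"ring",T[202,152],"tongs",T[204,356],T[205,349],"carafe",T[174,260],"scoop",T[214,266])
cv2.imwrite("pics/ct.png",cv2.resize(pt[180:230,310:385,::-1],None,fx=10,fy=10,interpolation=cv2.INTER_CUBIC))
cv2.imwrite("pics/cs.png",cv2.resize(ps[135:225,200:265,::-1],None,fx=6,fy=6,interpolation=cv2.INTER_CUBIC))
E
```

```text
roll px [0.54725155 0.17289137 0.05085679] ring [0.52878601 0.31480189 0.04181095] tongs [ 0.50788145 -0.24529207  0.15380256] [ 0.52394023 -0.24726562  0.01127749] carafe [0.6165096  0.00972128 0.00243843] scoop [ 0.49866038 -0.00847325  0.00464123]
```

View pics/ct.png

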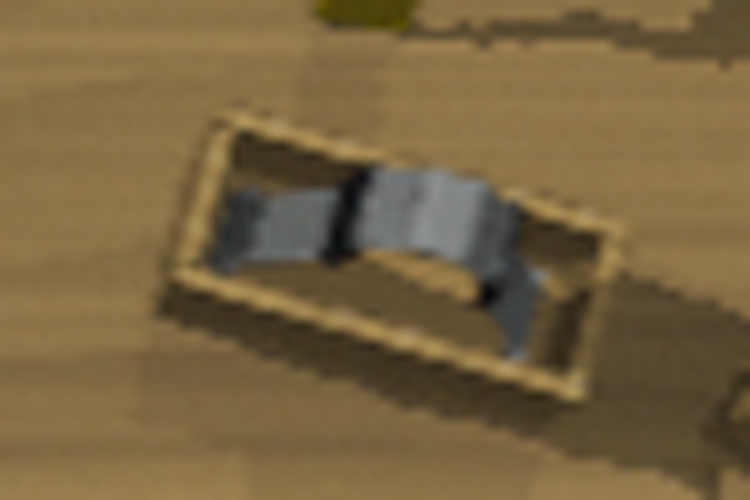

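View pics/cs.png

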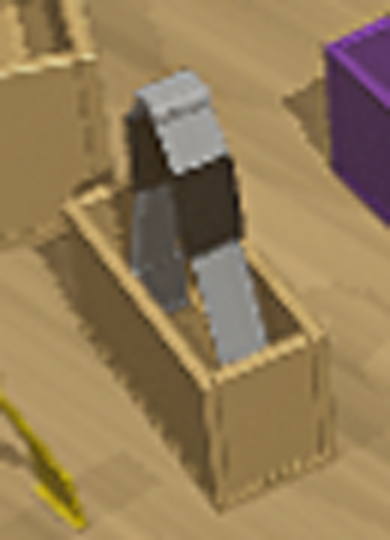

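```bash
cat >> h.py <<'E'
def onplane(n,uv,z):
    c=vision.get_calibration(n);f=210/np.tan(np.radians(c["vertical_fov"]/2));K=np.array([[f,0,c["cx"]],[0,f,c["cy"]],[0,0,1]])
    x=cv2.undistortPoints(np.array(uv,float).reshape(-1,1,2),K,c["D"]).reshape(-1,2)
    M=c["world_from_camera"];r=np.c_[x[:,0],-x[:,1],-np.ones(len(x))]@M[:3,:3].T;o=M[:3,3]
    return o+r*((z-o[2])/r[:,2])[:,None]
E
python3 - <<'E'
from h import *
np.set_printoptions(precision=4,suppress=True)
T=np.load("topP.npy");S=np.load("sceneP.npy");pt=np.load("top0.npz")["p"];ps=np.load("scene0.npz")["p"]
c=np.array([[22.5,11.2],[62,23.7],[58,39.3],[17.3,27.3]])-.45+[310,180]
X=onplane("top",c,.07);print(X,X.mean(0))
for i in range(4): e=X[(i+1)%4]-X[i];print(np.linalg.norm(e),np.degrees(np.arctan2(e[1],e[0])))
for P,n in((T,"top"),(S,"scene")):
    near=np.hypot(P[...,0]-.51,P[...,1]+.24)<.09
    R=P[near&(P[...,2]>.060)&(P[...,2]<.075)];
    r=cv2.minAreaRect(R[:,:2].astype(np.float32)*1000);print(n,"rim",len(R),r)
    B=P[near&(P[...,2]>.149)];print("bend",len(B),B.mean(0) if len(B) else 0,B[:,2].max() if len(B) else 0,cv2.minAreaRect(B[:,:2].astype(np.float32)*1000))
    for lo,hi in((.096,.11),(.11,.122),(.122,.134),(.134,.149)):
        A=P[near&(P[...,2]>lo)&(P[...,2]<hi)];print(lo,len(A),A.mean(0) if len(A) else 0)
# roll / ring
for P,n in((T,"top"),(S,"scene")):
    b=(np.hypot(P[...,0]-.54,P[...,1]-.17)<.04)
    A=P[b&(P[...,2]>.026)&(P[...,2]<.06)]
    def f(v): return np.sqrt(((A-[v[0],v[1],v[2]])**2).sum(1))-v[3]
    from scipy.optimize import least_squares
    lo=A[A[:,2]>.036];print(n,"roll",len(A),A.min(0),A.max(0),cv2.minEnclosingCircle(A[:,:2].astype(np.float32)*1000))
    s=least_squares(f,[.54,.17,.03,.022],loss="soft_l1",f_scale=.002);print(s.x)
    b=(np.hypot(P[...,0]-.53,P[...,1]-.28)<.06);A=P[b&(P[...,2]>.026)&(P[...,2]<.06)];print("ring",cv2.minEnclosingCircle(A[:,:2].astype(np.float32)*1000))
for P,n in((T,"top"),(S,"scene")):
    b=(abs(P[...,0]-.54)<.2)&(abs(P[...,1]-.22)<.2)&(P[...,2]>.011)&(P[...,2]<.024);A=P[b];print("board",cv2.minAreaRect(A[:,:2].astype(np.float32)*1000))
E
```

```text
[[ 0.5559 -0.1929  0.07  ]
 [ 0.5211 -0.3013  0.07  ]
 [ 0.478  -0.2893  0.07  ]
 [ 0.5111 -0.1781  0.07  ]] [ 0.5165 -0.2404  0.07  ]
0.11378794133103685 -107.78453637598656
0.04473218092385411 164.49481949409937
0.11606916150678281 73.41731944288155
0.04713372590911374 -18.363910416777735
top rim 278 ((516.9763793945312, -240.85618591308594), (115.99267578125, 53.156978607177734), 73.25203704833984)
bend 64 [ 0.5151 -0.2403  0.1551] 0.16112170087362165 ((515.113525390625, -238.96148681640625), (21.88936996459961, 21.722923278808594), 74.7637939453125)
0.096 10 [ 0.5175 -0.2228  0.102 ]
0.11 14 [ 0.5138 -0.2297  0.1165]
0.122 17 [ 0.518  -0.2355  0.1305]
0.134 65 [ 0.515  -0.2385  0.141 ]
scene rim 429 ((517.628173828125, -240.65682983398438), (122.08690643310547, 53.439151763916016), 73.64942932128906)
bend 79 [ 0.5177 -0.239   0.1545] 0.1579367097567076 ((516.8440551757812, -238.73098754882812), (18.933347702026367, 23.80501365661621), 67.15859985351562)
0.096 81 [ 0.5203 -0.2344  0.1031]
0.11 74 [ 0.5206 -0.2326  0.1162]
0.122 70 [ 0.5212 -0.2331  0.1287]
0.134 96 [ 0.5203 -0.2295  0.1415]
top roll 183 [0.5221 0.1483 0.026 ] [0.5733 0.2056 0.0559] ((542.4002075195312, 180.46237182617188), 32.28440475463867)
[0.553  0.1782 0.0299 0.0226]
ring ((524.621826171875, 294.7442932128906), 38.965240478515625)
scene roll 387 [0.5334 0.1584 0.026 ] [0.5753 0.1997 0.0532] ((554.2356567382812, 177.8314971923828), 22.081392288208008)
[0.553  0.1784 0.03   0.0216]
ring ((532.4515380859375, 300.5668640136719), 32.324302673339844)
board ((582.5504760742188, 184.97267150878906), (223.2174072265625, 406.238037109375), 17.734188079833984)
board ((571.379638671875, 180.15196228027344), (199.91482543945312, 421.59326171875), 25.303726196289062)
```

Run:
```python
from h import *
np.set_printoptions(precision=4,suppress=True)
S=np.load("sceneP.npy");T=np.load("topP.npy")
near=np.hypot(S[...,0]-.517,S[...,1]+.24)<.07
m=near&(S[...,2]>.08)&(S[...,2]<.145)
A=S[m]
# outer face of +y arm: project along axis
for th in (70,73.4,77):
    y=np.array([np.cos(np.radians(th)),np.sin(np.radians(th))])
a=np.radians(73.4);y=np.array([np.cos(a),np.sin(a)]);x=np.array([y[1],-y[0]])
q=np.c_[(A[:,:2]-[.517,-.2405])@x,(A[:,:2]-[.517,-.2405])@y,A[:,2]]*1000
sel=q[q[:,1]>8]
for it in range(4):
    M=np.c_[sel[:,0],sel[:,2],np.ones(len(sel))];k,*_=np.linalg.lstsq(M,sel[:,1],rcond=None)
    r=sel[:,1]-M@k;print(len(sel),k,r.std());sel=sel[abs(r)<max(2*r.std(),1)]
print("yaw offset deg",np.degrees(np.arctan(-k[0])),"x range",np.percentile(sel[:,0],[1,50,99]))
print("y outer at z(tongs)108 ->",k[1]*114+k[2])
for n in("top","scene"):
    img=np.load(n+"0.npz")["p"][:,:,::-1]
    sc=8;ctr=proj(n,[.517,-.2405,.09])[0];u0,v0=int(ctr[0])-37,int(ctr[1])-37
    tiles=[]
    for off in(0,5):
        im=cv2.resize(img[v0:v0+75,u0:u0+75],None,fx=5,fy=5,interpolation=cv2.INTER_CUBIC)
        al=np.radians(-16.6+off);R=np.array([[np.cos(al),-np.sin(al)],[np.sin(al),np.cos(al)]])
        def dr(pts,col):
            p=np.array(pts,float)/1000;w=np.c_[p[:,:2]@R.T+[.517,-.2395],p[:,2]+.006]
            uv=((proj(n,w)-[u0,v0]+.5)*5).round().astype(np.int32);cv2.polylines(im,[uv],True,col,1)
        dr([[-11,-9,150],[11,-9,150],[11,9,150],[-11,9,150]],(0,0,255))
        for s in(1,-1):
            dr([[-12,s*24.5,90],[12,s*24.5,90],[12,s*21.7,128],[-12,s*21.7,128]],(0,255,0))
            dr([[-14,s*47,0],[14,s*47,0],[14,s*47,28],[-14,s*47,28]],(255,0,0))
        tiles.append(im)
    cv2.imwrite(f"pics/ov_{n}.png",np.hstack(tiles))
```

```text
279 [-0.0081 -0.1728 40.0634] 2.477218120588448
264 [-0.0029 -0.1605 38.8099] 2.120033592787655
255 [ 0.0035 -0.1493 37.6351] 1.9606290928156354
246 [ 0.0112 -0.1381 36.4521] 1.812683702220773
yaw offset deg -0.6405998956430027 x range [-12.6136  -1.2029  11.0605]
y outer at z(tongs)108 -> 20.70495354300899
```

View pics/ov_top.png

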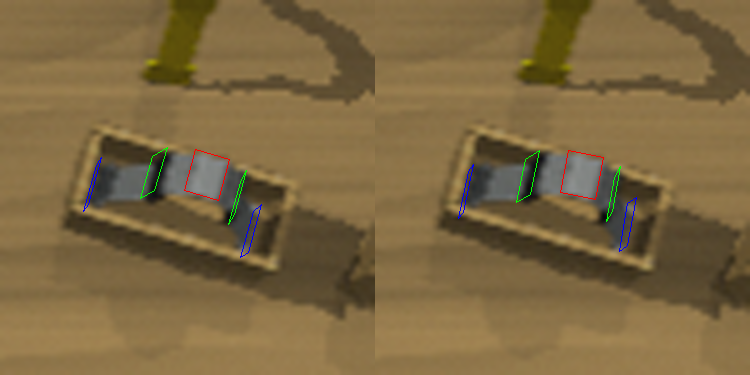

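View pics/ov_scene.png

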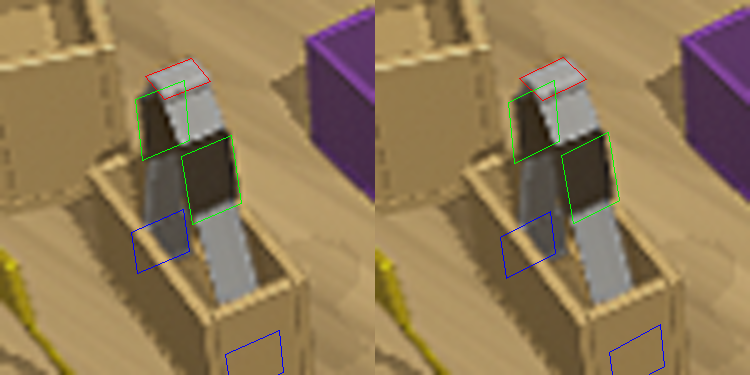

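```bash
cat >> h.py <<'E'
from scipy.spatial.transform import Rotation as Ro
def go(xyz,yang):
    o=robot.get_obs();R=Ro.from_quat(o["tool_rot"]).as_matrix()
    d=R.T@(np.array(xyz)-o["ee_pos"])/.025
    cur=np.degrees(np.arctan2(R[1,1],R[0,1]));e=(yang-cur+90)%180-90
    print("units",d.round(3),"roll",round(-e/5,3),"cur yang",cur.round(2),"pos",o["ee_pos"].round(4),"z",R[:,2].round(3),"t",o["clock"],"F",o["contact_force"].round(1),"op",round(o["opening"],4),"q6",o["q"][5].round(2))
E
python3 - <<'E'
from h import *
a=np.radians(73.4);y=np.array([np.cos(a),np.sin(a)]);x=np.array([y[1],-y[0]])
for n in("top","scene"):
    P=np.load(n+"P.npy");q=(P[...,:2]-[.517,-.24]);X=q@x;Y=q@y
    for lim in(.085,.15):
        m=(abs(X)<.055)&(abs(Y)<.075)&(P[...,2]>lim)
        print(n,lim,X[m].min(),X[m].max(),Y[m].min(),Y[m].max(),P[m][:,2].max())
    A=P[(np.hypot(P[...,0]-.60,P[...,1]-.02)<.08)&(P[...,2]>.03)];print("carafe",A.min(0),A.max(0))
    A=P[(np.hypot(P[...,0]-.65,P[...,1]+.27)<.09)&(P[...,2]>.03)];print("yellow",A.min(0),A.max(0))
go([.517,-.24,.231],73.4)
E
```

```text
top 0.085 -0.014102819756016719 0.010888473331344775 -0.02733974514355372 0.02529685212170262 0.16112170087362165
top 0.15 -0.012855744565163885 0.0089683227026774 -0.010442337290533375 0.009315381798776362 0.16112170087362165
carafe [ 0.56034588 -0.03778127  0.03014571] [0.67547755 0.05071963 0.12474475]
yellow [ 0.59509676 -0.25754496  0.0301866 ] [ 0.68408917 -0.22794065  0.15663612]
scene 0.085 -0.013393711616240134 0.012017301451693427 -0.026218387824619282 0.027743056693070547 0.1579367097567076
scene 0.15 -0.012191827486699218 0.01064269595025496 -0.009171998869883954 0.009431083216505601 0.1579367097567076
carafe [ 0.56503048 -0.0320433   0.0300253 ] [0.67827161 0.05399847 0.12175783]
yellow [ 0.59918085 -0.25958043  0.03003956] [ 0.68373418 -0.22843682  0.15268098]
units [-2.2795e+01 -2.6464e+01  1.2000e-02] roll -1.926 cur yang 63.77 pos [0.2982 0.6053 0.2306] z [-0.001 -0.001 -1.   ] t 0.1 F [-0.4  0.6  1.5] op 0.0856 q6 -0.04
```

>>> send_rows([
  [-0.3, -0.35, 0],
  [-0.9, -1.1, 0],
  [-1.8, -2.1, 0],
  [-2.7, -3.1, 0],
  [-3.6, -4.2, 0],
  [-4.5, -5.2, 0],
  [-5.4, -6.3, 0],
  [-6.3, -7.3, 0],
  [-7.2, -8.4, 0],
  [-8.1, -9.4, 0],
  [-9, -10.4, 0],
  [-9.9, -11.5, 0],
  [-10.8, -12.5, 0],
  [-11.7, -13.6, 0],
  [-12.6, -14.6, 0],
  [-13.5, -15.7, 0],
  [-14.4, -16.7, 0],
  [-15.2, -17.6, 0],
  [-15.8, -18.3, 0],
  [-16, -18.6, 0],
], roll=[0, 0, -0.1, -0.2, -0.3, -0.4, -0.5, -0.6, -0.7, -0.8, -0.9, -1, -1.1, -1.2, -1.3, -1.4, -1.5, -1.6, -1.7, -1.8], grip=1)

```text
clock: 1.77
ee_pos: [0.4514, 0.0085, 0.2307]
tool_rot: [0.151, 0.989, -0.001, -0.0]
contact_force: [-0.8, 0.7, -1.0]
opening: 0.0851
```

```bash
python3 -c "
from h import *
go([.516,-.2395,.231],73.4)"
```

```text
units [-5.422e+00 -8.700e+00  2.000e-03] roll -0.148 cur yang 72.66 pos [0.4514 0.0085 0.2307] z [-0.001 -0.002 -1.   ] t 1.7667 F [-0.8  0.7 -1. ] op 0.0851 q6 -1.3
```

>>> send_rows([
  [-0.3, -0.5, 0],
  [-0.9, -1.5, 0],
  [-1.6, -2.6, 0],
  [-2.3, -3.7, 0],
  [-3, -4.8, 0],
  [-3.7, -5.9, 0],
  [-4.4, -7, 0],
  [-4.9, -7.9, 0],
  [-5.2, -8.4, 0],
  [-5.4, -8.65, 0],
  [-5.42, -8.7, 0],
  [-5.42, -8.7, 0],
  [-5.42, -8.7, 0],
  [-5.42, -8.7, 0],
], roll=[0, 0, -0.1, -0.15, -0.15, -0.15, -0.15, -0.15, -0.15, -0.15, -0.15, -0.15, -0.15, -0.15])

```text
clock: 2.93
ee_pos: [0.5159, -0.2384, 0.2313]
tool_rot: [0.144, 0.99, -0.001, -0.0]
contact_force: [-0.3, -0.2, -0.0]
opening: 0.0851
```

```bash
python3 -c "
from h import *
go([.516,-.2395,.093],73.4)
ims=[vision.get_image(n)[0][:,:,::-1] for n in ('scene','top')]
cv2.imwrite('pics/a.png',np.hstack([cv2.resize(ims[0][60:240,120:360],None,fx=1.6,fy=1.6),cv2.resize(ims[1][110:290,250:490],None,fx=1.6,fy=1.6)]))
"
```

```text
units [-0.016 -0.031  5.533] roll 0.014 cur yang 73.47 pos [ 0.5159 -0.2384  0.2313] z [-0.    -0.002 -1.   ] t 2.9333 F [-0.3 -0.2 -0. ] op 0.0851 q6 -1.76
```

View pics/a.png

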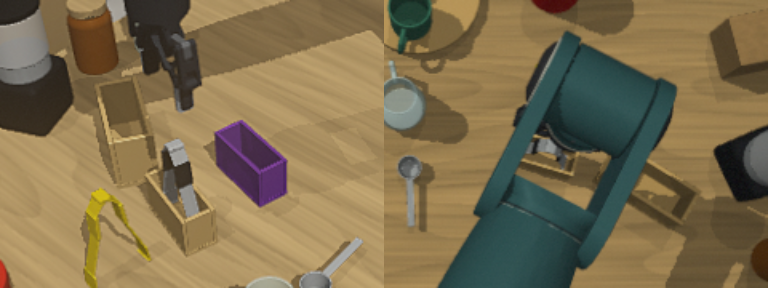

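The gripper hangs above the tongs with its fingers along the caddy, so I'll descend. No obstacle is near it.

>>> send_rows([
  [0, -0.03, 0.3],
  [0, -0.03, 0.8],
  [0, -0.03, 1.4],
  [0, -0.03, 2],
  [0, -0.03, 2.6],
  [0, -0.03, 3.2],
  [0, -0.03, 3.8],
  [0, -0.03, 4.3],
  [0, -0.03, 4.7],
  [0, -0.03, 5],
  [0, -0.03, 5.25],
  [0, -0.03, 5.4],
  [0, -0.03, 5.5],
  [0, -0.03, 5.52],
  [0, -0.03, 5.52],
], roll=[0, 0, 0, 0, 0, 0, 0, 0, 0, 0, 0, 0, 0, 0, 0])

```text
clock: 4.28
ee_pos: [0.5158, -0.2397, 0.0936]
tool_rot: [0.144, 0.99, -0.001, 0.0]
contact_force: [-0.4, 0.7, -0.1]
opening: 0.0853
```

```bash
python3 -c "
from h import *
go([.516,-.2395,.093],73.4)
im=vision.get_image('scene')[0][:,:,::-1]
cv2.imwrite('pics/b.png',cv2.resize(im[90:230,170:290],None,fx=4,fy=4,interpolation=cv2.INTER_CUBIC))
"
```

```text
units [-0.004  0.009  0.024] roll 0.013 cur yang 73.47 pos [ 0.5158 -0.2397  0.0936] z [ 0.    -0.002 -1.   ] t 4.2833 F [-0.4  0.7 -0.1] op 0.0853 q6 -1.76
```

View pics/b.png

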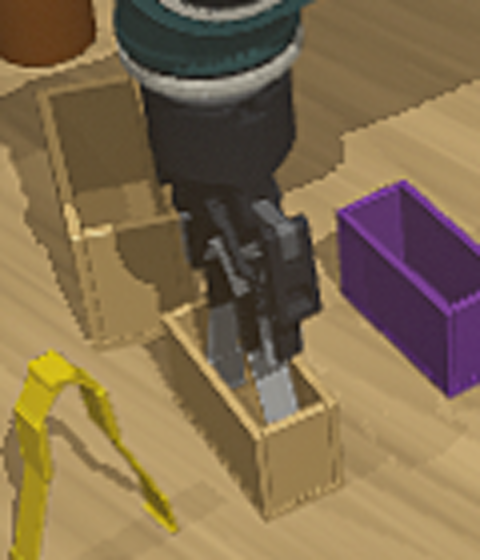

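Fingers straddle the tongs. Now I'll close to about 43 mm.

>>> send_rows([
  [0, 0, 0],
  [0, 0, 0],
  [0, 0, 0],
  [0, 0, 0],
  [0, 0, 0],
  [0, 0, 0],
  [0, 0, 0],
  [0, 0, 0],
  [0, 0, 0],
  [0, 0, 0],
  [0, 0, 0],
  [0, 0, 0],
], roll=[0, 0, 0, 0, 0, 0, 0, 0, 0, 0, 0, 0], grip=0.5)

```text
clock: 5.33
ee_pos: [0.5167, -0.24, 0.0956]
tool_rot: [0.144, 0.99, -0.001, 0.002]
contact_force: [-0.1, 1.8, 12.6]
opening: 0.0431
```

Opening is 43.1 mm. There is a 12.6 N vertical load because the pads press the tongs onto the caddy floor. I'll lift gently.

>>> send_rows([
  [0, 0, -0.1],
  [0, 0, -0.25],
  [0, 0, -0.45],
  [0, 0, -0.7],
  [0, 0, -1],
  [0, 0, -1.3],
  [0, 0, -1.6],
  [0, 0, -1.6],
  [0, 0, -1.6],
], roll=[0, 0, 0, 0, 0, 0, 0, 0, 0])

```text
clock: 6.08
ee_pos: [0.5168, -0.24, 0.1361]
tool_rot: [0.144, 0.99, -0.001, 0.002]
contact_force: [-0.3, 0.6, -2.1]
opening: 0.0427
```

```bash
python3 -c "
from h import *
go([.516,-.2395,.26],73.4)
im=vision.get_image('scene')[0][:,:,::-1]
cv2.imwrite('pics/c.png',cv2.resize(im[70:230,170:290],None,fx=4,fy=4,interpolation=cv2.INTER_CUBIC)[:600])
"
```

```text
units [ 1.400e-02 -2.000e-03 -4.955e+00] roll 0.013 cur yang 73.46 pos [ 0.5168 -0.24    0.1361] z [ 0.004 -0.003 -1.   ] t 6.0833 F [-0.3  0.6 -2.1] op 0.0427 q6 -1.76
```

View pics/c.png

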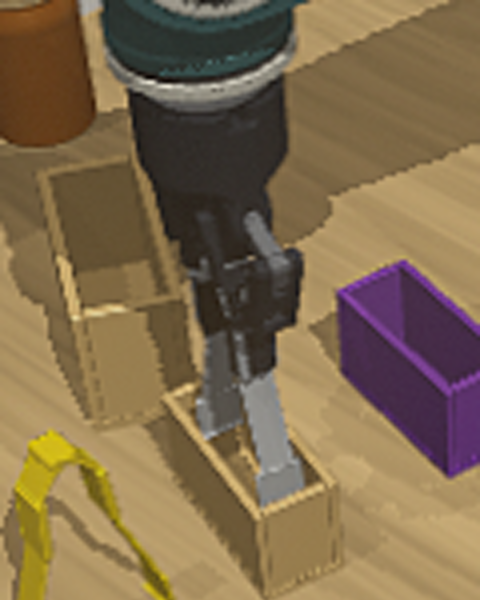

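The tongs rise with the gripper. I'll lift further, to about z 0.26.

>>> send_rows([
  [0, 0, -0.15],
  [0, 0, -0.4],
  [0, 0, -0.8],
  [0, 0, -1.3],
  [0, 0, -1.9],
  [0, 0, -2.5],
  [0, 0, -3.1],
  [0, 0, -3.7],
  [0, 0, -4.2],
  [0, 0, -4.6],
  [0, 0, -4.85],
  [0, 0, -4.95],
  [0, 0, -4.95],
  [0, 0, -4.95],
], roll=[0, 0, 0, 0, 0, 0, 0, 0, 0, 0, 0, 0, 0, 0])

```text
clock: 7.3
ee_pos: [0.5161, -0.2394, 0.2586]
tool_rot: [0.144, 0.99, -0.001, 0.001]
contact_force: [1.4, -0.0, -0.2]
opening: 0.043
```

Run:
```python
from h import *
np.set_printoptions(precision=4,suppress=True)
go([.553,.178,.26],73.4)
p,d=vision.get_image('scene');P=cloud("scene",d);im=p[:,:,::-1]
np.savez("s1.npz",p=p,d=d)
o=robot.get_obs()["ee_pos"];a=np.radians(73.4);y=np.array([np.cos(a),np.sin(a)]);x=np.array([y[1],-y[0]])
q=P-o;X=q[...,:2]@x;Y=q[...,:2]@y;Z=q[...,2]
m=(abs(X)<.03)&(abs(Y)<.06)&(Z<-.02)&(Z>-.12)
print(m.sum(),"X",np.percentile(X[m],[1,50,99]),"Y",np.percentile(Y[m],[1,99]),"Z",Z[m].min(),np.percentile(Z[m],[1,3]))
for s in(1,-1):
    k=m&(s*Y>0.0);print(s,k.sum(),"X",np.percentile(X[k],[2,50,98]),"Zmin",np.percentile(Z[k],[0,1,2]),"Ylow",np.percentile(Y[k&(Z<-.06)],[2,50,98]))
cv2.imwrite('pics/d.png',cv2.resize(im[20:170,170:290],None,fx=4,fy=4,interpolation=cv2.INTER_CUBIC))
```

```text
units [ 3.338 16.427 -0.096] roll 0.013 cur yang 73.47 pos [ 0.5161 -0.2394  0.2586] z [ 0.002 -0.003 -1.   ] t 7.3 F [ 1.4 -0.  -0.2] op 0.043 q6 -1.76
581 X [-0.0127  0.0006  0.0135] Y [-0.04    0.0404] Z -0.09086555177661654 [-0.089 -0.088]
1 343 X [-0.0122  0.001   0.0135] Zmin [-0.0905 -0.0891 -0.0886] Ylow [0.0329 0.037  0.0405]
-1 238 X [-0.0125  0.0003  0.0123] Zmin [-0.0909 -0.0888 -0.0885] Ylow [-0.0408 -0.0371 -0.0339]
```

View pics/d.png

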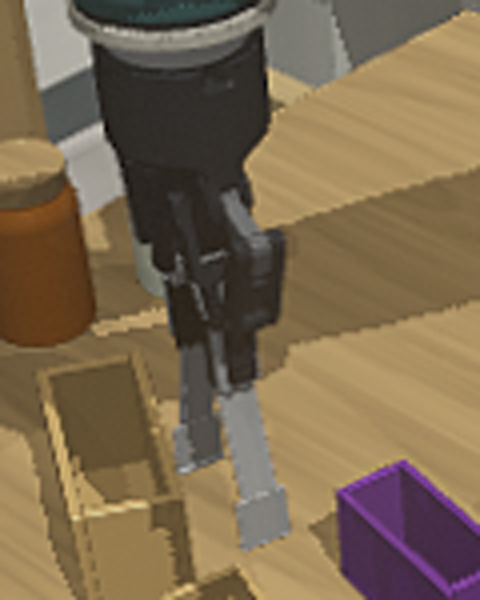

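The tongs hang straight and centred, with the tips 89.5 mm below the TCP. I'll carry them to above the roll.

>>> send_rows([
  [0.04, 0.2, 0],
  [0.14, 0.7, 0],
  [0.3, 1.5, 0],
  [0.5, 2.5, 0],
  [0.71, 3.5, 0],
  [0.91, 4.5, 0],
  [1.12, 5.5, 0],
  [1.32, 6.5, 0],
  [1.52, 7.5, 0],
  [1.73, 8.5, 0],
  [1.93, 9.5, 0],
  [2.13, 10.5, 0],
  [2.34, 11.5, 0],
  [2.54, 12.5, 0],
  [2.74, 13.5, 0],
  [2.95, 14.5, 0],
  [3.11, 15.3, 0],
  [3.23, 15.9, 0],
  [3.32, 16.3, 0],
  [3.34, 16.43, 0],
], roll=[0, 0, 0, 0, 0, 0, 0, 0, 0, 0, 0, 0, 0, 0, 0, 0, 0, 0, 0, 0])

```text
clock: 9.02
ee_pos: [0.5524, 0.1799, 0.2571]
tool_rot: [0.143, 0.99, -0.001, 0.001]
contact_force: [-0.9, -0.4, -1.1]
opening: 0.0429
```

>>> send_rows([
  [0, 0, 0],
  [0, 0, 0],
  [0, 0, 0],
], roll=[0, 0, 0])

```text
clock: 9.27
ee_pos: [0.5523, 0.1793, 0.2571]
tool_rot: [0.143, 0.99, -0.001, 0.001]
contact_force: [-0.7, -0.1, -1.4]
opening: 0.0427
```

```bash
cat > m.py <<'E'
from h import *
import sys
np.set_printoptions(precision=4,suppress=True)
def meas(pic):
    p,d=vision.get_image('scene');P=cloud("scene",d);im=p[:,:,::-1]
    ob=robot.get_obs();o=ob["ee_pos"];R=Ro.from_quat(ob["tool_rot"]).as_matrix();y=R[:2,1];x=R[:2,0]
    q=P-o;X=q[...,:2]@x;Y=q[...,:2]@y;Z=q[...,2]
    m=(abs(X)<.03)&(abs(Y)<.06)&(Z<-.03)&(Z>-.12)&(P[...,2]>.09)
    for s in(1,-1):
        k=m&(s*Y>0.0)
        if k.sum()>5: print(s,k.sum(),"X",np.percentile(X[k],[2,50,98]),"Zmin",np.percentile(Z[k],[0,1,2]))
    cv2.imwrite(pic,cv2.resize(im[150:400,300:500],None,fx=2.4,fy=2.4,interpolation=cv2.INTER_CUBIC))
    return P
E
python3 - <<'E'
from m import *
go([.553,.178,.111],73.4)
P=meas('pics/e.png')
from scipy.optimize import least_squares
A=P[(np.hypot(P[...,0]-.553,P[...,1]-.178)<.03)&(P[...,2]>.026)&(P[...,2]<.06)]
f=lambda v:np.sqrt(((A-v[:3])**2).sum(1))-v[3]
print(len(A),A.min(0),A.max(0),least_squares(f,[.553,.178,.03,.022],loss="soft_l1",f_scale=.002).x)
go([.553,.178,.111],73.4)
E
```

```text
units [-0.031 -0.032  5.846] roll 0.025 cur yang 73.53 pos [0.5523 0.1793 0.2571] z [ 0.001 -0.002 -1.   ] t 9.2667 F [-0.7 -0.1 -1.4] op 0.0427 q6 -1.01
1 311 X [-0.0138 -0.001   0.013 ] Zmin [-0.0903 -0.0883 -0.0881]
-1 206 X [-0.0135 -0.0013  0.0137] Zmin [-0.0918 -0.0901 -0.0893]
387 [0.5342 0.1569 0.0263] [0.5751 0.1995 0.0525] [0.5528 0.1787 0.0299 0.0215]
units [-0.026 -0.029  5.848] roll 0.022 cur yang 73.51 pos [0.5524 0.1792 0.2572] z [ 0.001 -0.002 -1.   ] t 9.3167 F [ 0.3 -0.4 -0.3] op 0.0426 q6 -1.01
```

View pics/e.png

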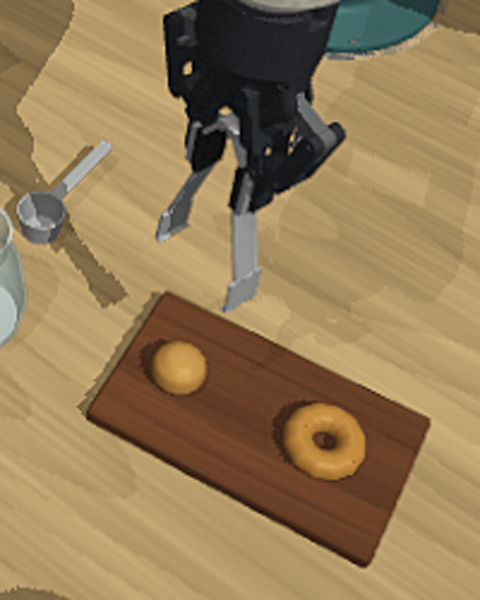

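Jaws hang over the roll, which is at (178,367) in this crop, and the ring is well away. I'll descend.

>>> send_rows([
  [0, 0, 0.2],
  [-0.02, -0.02, 0.6],
  [-0.02, -0.02, 1.1],
  [-0.02, -0.02, 1.7],
  [-0.02, -0.02, 2.3],
  [-0.02, -0.02, 2.9],
  [-0.02, -0.02, 3.5],
  [-0.02, -0.02, 4.1],
  [-0.02, -0.02, 4.6],
  [-0.02, -0.02, 5],
  [-0.02, -0.02, 5.3],
  [-0.02, -0.02, 5.55],
  [-0.02, -0.02, 5.7],
  [-0.02, -0.02, 5.78],
  [-0.02, -0.02, 5.8],
  [-0.02, -0.02, 5.8],
], roll=[0, 0, 0, 0, 0, 0, 0, 0, 0, 0, 0, 0, 0, 0, 0, 0])

```text
clock: 10.65
ee_pos: [0.553, 0.1783, 0.1125]
tool_rot: [0.143, 0.99, -0.001, 0.001]
contact_force: [-0.1, 0.1, -0.7]
opening: 0.0431
```

Run:
```python
from m import *
P=meas('pics/f.png')
go([.5528,.1785,.111],73.4)
```

```text
units [0.014 0.004 0.067] roll 0.023 cur yang 73.52 pos [0.5531 0.1783 0.1127] z [ 0.002 -0.002 -1.   ] t 10.7 F [ 0.3 -0.5 -1.4] op 0.043 q6 -1.01
```

View pics/f.png

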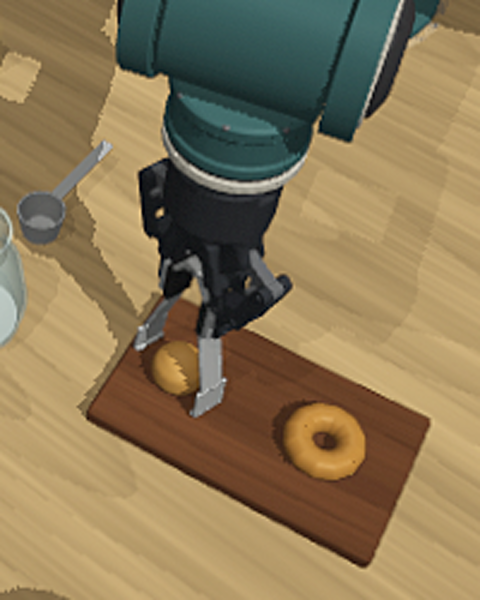

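The roll at (178,367) sits between the jaws. I'll go 1.5 mm lower, then close in stages.

>>> send_rows([
  [0, 0, 0.03],
  [0, 0, 0.06],
  [0, 0, 0.06],
  [0, 0, 0.06],
  [0, 0, 0.06],
  [0, 0, 0.06],
  [0, 0, 0.06],
  [0, 0, 0.06],
], roll=[0, 0, 0, 0, 0, 0, 0, 0], grip=0.42)

```text
clock: 11.37
ee_pos: [0.5531, 0.1783, 0.1112]
tool_rot: [0.143, 0.99, -0.001, 0.001]
contact_force: [0.4, 0.3, -0.6]
opening: 0.0363
```

>>> send_rows([
  [0, 0, 0],
  [0, 0, 0],
  [0, 0, 0],
  [0, 0, 0],
  [0, 0, 0],
  [0, 0, 0],
], roll=[0, 0, 0, 0, 0, 0], grip=0.38)

```text
clock: 11.87
ee_pos: [0.5532, 0.1784, 0.1113]
tool_rot: [0.143, 0.99, -0.001, 0.001]
contact_force: [-0.7, 0.9, 1.6]
opening: 0.0351
```

Run:
```python
from m import *
P=meas('pics/g.png')
go([.5528,.1785,.111],73.4)
```

```text
units [0.016 0.001 0.013] roll 0.023 cur yang 73.51 pos [0.5532 0.1784 0.1113] z [ 0.002 -0.002 -1.   ] t 11.9167 F [-0.2  0.9  1.7] op 0.0351 q6 -1.01
```

View pics/g.png

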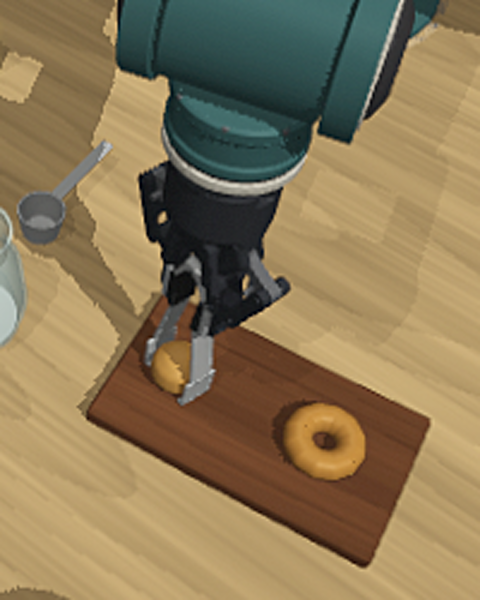

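Stopped at 35.1 mm (32 commanded), so the jaws are on the roll. I'll squeeze a little firmer, then lift slowly.

>>> send_rows([
  [0, 0, 0],
  [0, 0, 0],
  [0, 0, 0],
  [0, 0, 0],
  [0, 0, 0],
], roll=[0, 0, 0, 0, 0], grip=0.34)

```text
clock: 12.33
ee_pos: [0.5532, 0.1784, 0.1113]
tool_rot: [0.143, 0.99, -0.001, 0.001]
contact_force: [0.1, 0.4, 0.8]
opening: 0.035
```

>>> send_rows([
  [0, 0, -0.05],
  [0, 0, -0.12],
  [0, 0, -0.22],
  [0, 0, -0.35],
  [0, 0, -0.5],
  [0, 0, -0.65],
  [0, 0, -0.8],
  [0, 0, -0.8],
], roll=[0, 0, 0, 0, 0, 0, 0, 0])

```text
clock: 13.0
ee_pos: [0.5535, 0.1785, 0.1324]
tool_rot: [0.143, 0.99, -0.001, 0.002]
contact_force: [0.3, 0.3, -1.0]
opening: 0.0353
```

Run:
```python
from m import *
P=meas('pics/i.png')
go([.5528,.1785,.211],73.4)
```

```text
1 41 X [-0.0105 -0.0026  0.0083] Zmin [-0.0418 -0.0417 -0.0416]
-1 22 X [-0.0088 -0.0033  0.0096] Zmin [-0.0417 -0.0416 -0.0414]
units [ 0.01  -0.008 -3.164] roll 0.023 cur yang 73.51 pos [0.5533 0.1785 0.1319] z [ 0.003 -0.002 -1.   ] t 13.05 F [ 0.6  0.  -1.3] op 0.0353 q6 -1.01
```

View pics/i.png

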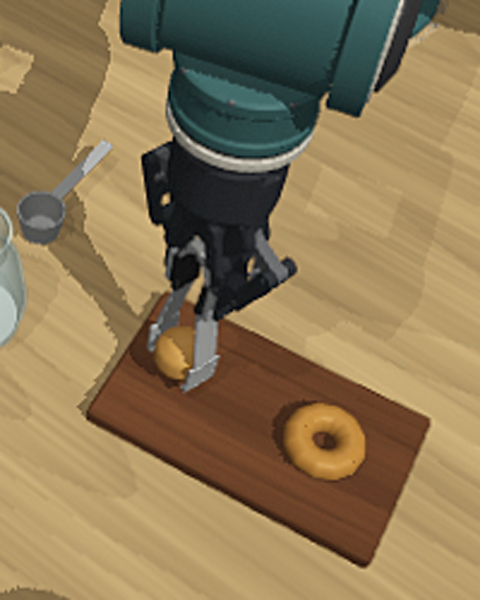

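The roll has risen with the jaws, from (178,367) to (180,352). I'll lift the remaining 8 cm.

>>> send_rows([
  [0, 0, -0.08],
  [0, 0, -0.2],
  [0, 0, -0.4],
  [0, 0, -0.65],
  [0, 0, -0.95],
  [0, 0, -1.25],
  [0, 0, -1.55],
  [0, 0, -1.85],
  [0, 0, -2.15],
  [0, 0, -2.45],
  [0, 0, -2.7],
  [0, 0, -2.9],
  [0, 0, -3.05],
  [0, 0, -3.15],
  [0, 0, -3.2],
  [0, 0, -3.2],
  [0, 0, -3.2],
  [0, 0, -3.2],
], roll=[0, 0, 0, 0, 0, 0, 0, 0, 0, 0, 0, 0, 0, 0, 0, 0, 0, 0])

```text
clock: 14.55
ee_pos: [0.553, 0.1786, 0.2116]
tool_rot: [0.143, 0.99, -0.001, 0.001]
contact_force: [0.7, 0.7, -1.2]
opening: 0.0351
```

>>> send_rows([
  [0, 0, 0],
  [0, 0, 0],
  [0, 0, 0],
  [0, 0, 0],
  [0, 0, 0],
  [0, 0, 0],
  [0, 0, 0],
  [0, 0, 0],
], roll=[0, 0, 0, 0, 0, 0, 0, 0])

```text
clock: 15.22
ee_pos: [0.553, 0.1786, 0.2116]
tool_rot: [0.143, 0.99, -0.001, 0.001]
contact_force: [0.7, 0.9, -0.5]
opening: 0.0351
```

Run:
```python
from m import *
P=meas('pics/j.png')
A=P[(np.hypot(P[...,0]-.5535,P[...,1]-.1785)<.045)&(P[...,2]>.09)&(P[...,2]<.16)];print(A.min(0))
S=np.load("sceneP.npy")
for nm,c,r in(("ring",(.5325,.3006),.05),("carafe",(.61,.01),.09),("scoop",(.49,-.01),.06)):
    for Q in(S,P):
        a=Q[(np.hypot(Q[...,0]-c[0],Q[...,1]-c[1])<r)&(Q[...,2]>(.026 if nm=="ring" else .012))&(Q[...,2]<.09)];print(nm,len(a),a.mean(0))
go([.5528,.1785,.211],73.4)
```

```text
1 408 X [-0.0191 -0.0058  0.0113] Zmin [-0.0914 -0.0907 -0.0896]
-1 318 X [-0.0195 -0.0058  0.013 ] Zmin [-0.0901 -0.0879 -0.0865]
[0.5309 0.1503 0.1202]
ring 803 [0.5368 0.3013 0.0366]
ring 802 [0.537  0.3014 0.0367]
carafe 1657 [0.6233 0.0198 0.0597]
carafe 1671 [0.6237 0.0198 0.06  ]
scoop 306 [ 0.4823 -0.0092  0.024 ]
scoop 303 [ 0.4825 -0.0095  0.0241]
units [ 0.008 -0.006  0.024] roll 0.023 cur yang 73.51 pos [0.553  0.1786 0.2116] z [ 0.003 -0.002 -1.   ] t 15.2667 F [ 0.1  0.3 -0.7] op 0.0351 q6 -1.01
```

View pics/j.png

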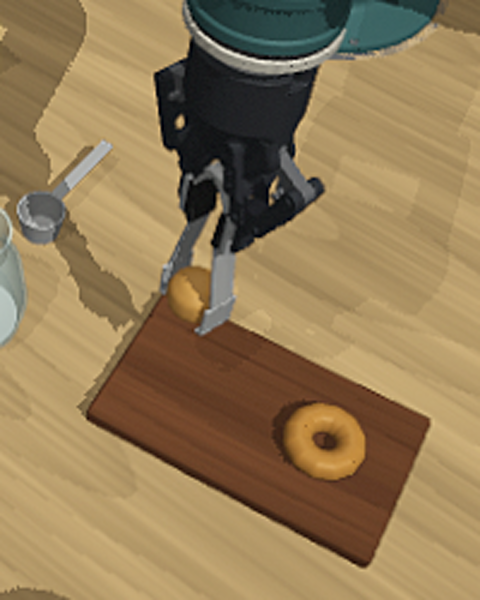

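The roll hangs in the jaws at (190,295), about 10 cm above the board and steady. The bystanders haven't moved, so I'll hand in.

```bash
python3 -c "
from workcell import robot
print(robot.finish_job())"
```

```text
the job is handed in; nothing more can be done
None
```

The job is handed in at about 15.3 s. I drew the steel tongs out of the small bamboo caddy, closed their jaws on the round roll, and lifted it about 100 mm; the arm is still holding it in the air. `finish_job` reports no verdict, so what follows is from my own last checks.

- **Grip:** the fingers were steady at 35.1 mm, wider than the 29 mm commanded, so the jaws are stopped on the roll. The contact force was under 1 N on each axis, with no movement over 0.7 s.
- **Roll:** the last picture shows it hanging in the jaws clear of the board. The jaw tips measured at about z 0.120, against 0.018 for the board's top, and the gripper is well above the roll.
- **Bystanders:** the ring bread, scoop and carafe measured within 0.5 mm of their starting positions.

**Load in the caddy:** when the fingers first closed on the tongs, they pressed them onto the caddy floor and the wrist read 12.6 N upward. That went away on lifting, and no other check failed or disagreed.

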